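# Check two teas under a rotary lid

### The job

Check the green tea cake and then the red one with the tester pen from its stand: for each, turn the tin's clear lid (its brass lug is there to be pushed) until the opening is centred over that cake, then press the pen's sprung tip gently onto the cake through the opening until the tip is clearly pushed in, and keep it there for a moment. Touch no other cake with the pen. Finally put the pen back upright in its stand with its collar on the rim, leave the opening centred over the red cake, and let everything else stand undisturbed.

Things in the scene. Friction and masses are not known exactly. Their poses are not given: they have to be found in the camera images.
- tin: white round tea tin, fixed to the worktop, 176 mm across, 29 mm tall, with five wells under a clear turning lid; origin at the centre of its underside, z up, which is on the lid's axis; the wells' centres lie 53 mm from the axis at -120, -60, 0, 60 and 120 degrees from the tin's x axis (counter-clockwise from above); the sixth bay, at 180 degrees, is closed; a small brass stop pin (5.6 mm across, top 40 mm above the worktop) stands on the tin's rim there, 85 mm from the axis
- lid (a joint): turn of the clear lid in rad, counter-clockwise from above positive; it equals the angle from the tin's x axis to the lid's opening (0: the opening lies on the tin's +x side). Stops at -2.4 and +2.4, so it cannot pass 180 degrees. The lid is a clear disc 160 mm across and 4 mm thick, its top 35 mm above the worktop, with one round opening and a brass centre boss (22 mm across, 7 mm high); it turns with about 0.03 N m of friction, has no spring and stays where it is left
- lid_hole (a point): centre of the lid's only opening, at the lid's top; round, 28 mm across, 53 mm from the axis, rimmed with a brass eyelet (1.6 mm proud of the lid, 34 mm across)
- lid_lug (a point): middle of the brass lug on the lid, by which the lid is pushed round: an upright pin 12 mm across standing 24 mm above the lid's top (to 59 mm above the worktop), on a 20 mm wide foot 2 mm high; this point is 12 mm above the lid's top, 58 mm from the axis, diametrically opposite the opening
- pen_grip (a point): middle of the white handle of the tester pen, a handle of square section 16 x 16 mm, 60 mm long (30 mm above and below this point); frame of the pen: z along the pen from tip to handle, x and y square to the handle's sides. The pen weighs 55 to 110 g
- pen_point (a point): end of the pen's tip when the tip is not pressed in, 122 mm below pen_grip on the pen's axis; same axes. The brass tip is 6 mm across and stands 10 mm out of a steel stem 9 mm across; a black collar 28 mm across, 6 mm thick, has its underside 85 mm above this point
- pen_tip (a joint): how far the sprung tip is pressed into the pen, 0 to 0.007 m; 0.5 N starts it and 4 N presses it fully home
- pen: the tester pen as a whole, 152 mm long; origin at the end of its unpressed tip, z along the pen towards the handle
- stand: pen stand fixed to the worktop: dark round foot 76 mm across and 8 mm high with an upright aluminium tube 32 to 34 mm across; origin at the centre of its underside
- stand_mouth (a point): centre of the tube's mouth, 97 mm above the worktop; the bore is 16 mm across and open down to 8 mm above the worktop. The pen stands in it upright, tip down, its collar resting on the rim of the tube, with the pen point 12 mm above the worktop
- cake_green: pressed tea cake in green paper, a disc 44 mm across and 14 mm high lying in a well of the tin under the lid; origin at the centre of its underside, 6 mm above the worktop (top at 20 mm); it has 2 to 3 mm of play in its well
- cake_red: pressed tea cake in red paper, a disc 44 mm across and 14 mm high lying in a well of the tin under the lid; origin at the centre of its underside, 6 mm above the worktop (top at 20 mm); it has 2 to 3 mm of play in its well
- cake_yellow: pressed tea cake in yellow paper, a disc 44 mm across and 14 mm high lying in a well of the tin under the lid; origin at the centre of its underside, 6 mm above the worktop (top at 20 mm); it has 2 to 3 mm of play in its well
- cake_blue: pressed tea cake in blue paper, a disc 44 mm across and 14 mm high lying in a well of the tin under the lid; origin at the centre of its underside, 6 mm above the worktop (top at 20 mm); it has 2 to 3 mm of play in its well
- cake_black: pressed tea cake in black paper, a disc 44 mm across and 14 mm high lying in a well of the tin under the lid; origin at the centre of its underside, 6 mm above the worktop (top at 20 mm); it has 2 to 3 mm of play in its well
- wine_glass_0: bystander: clear stemmed wine glass, 91 mm across, 245 mm tall; origin at the centre of its underside
- tumbler_1: bystander: clear tumbler with ice, 73 mm across, 100 mm tall; origin at the centre of its underside
- tumbler_0: bystander: clear tumbler with ice, 73 mm across, 100 mm tall; origin at the centre of its underside
- jigger: bystander: double brass jigger, 47 mm across, 101 mm tall; origin at the centre of its underside
- drink_can: bystander: slim drink can, 53 mm across, 135 mm tall; origin at the centre of its underside
- wing_corkscrew: bystander: steel wing corkscrew standing on its bell, 72 mm wide, 146 mm tall; origin at the centre of its underside
Things that resemble listed ones, but are neither listed nor needed, are in the scene too. What is shaped like the pen but pink or turquoise is not meant.

How it is judged:
On the way, in this order (a step that is already met when the one before it is completed fails the run):
1. the opening is centred over the green cake (within 8 mm) and the pen's tip rests on that cake, pressed in by more than 1.5 mm, for 0.2 s (horizontal distance between lid_hole and cake_green below 0.008 m and contact force between pen and cake_green above 0.5 N and value of joint pen_tip above 0.0015 m), for 0.2 s.
2. the opening is centred over the red cake (within 8 mm) and the pen's tip rests on that cake, pressed in by more than 1.5 mm, for 0.2 s (horizontal distance between lid_hole and cake_red below 0.008 m and contact force between pen and cake_red above 0.5 N and value of joint pen_tip above 0.0015 m), for 0.2 s.
At the end, for the whole second after the job is handed in: the lid's opening is within 8 mm of centred over the red cake, and the pen stands released and at rest in its stand, upright within 0.1 rad, collar on the rim (point within 3 mm of its seated height and 7 mm of the tube's axis) (horizontal distance between lid_hole and cake_red below 0.008 m and horizontal distance between pen_point and stand_mouth below 0.007 m and height (world z) of pen_point between 0.009 and 0.015 m and angle between pen_point's own z axis and vertical below 0.1 rad and linear speed of pen below 0.02 m/s); the robot touches nothing.
It fails at once if the pen presses a cake other than the green and red ones (contact force between pen and cake_yellow above 0.5 N or contact force between pen and cake_blue above 0.5 N or contact force between pen and cake_black above 0.5 N).
It fails at once if the pen presses a cake harder than 20 N (contact force between pen and cake_green above 20 N or contact force between pen and cake_red above 20 N).
It fails at once if a bystander is moved more than 25 mm or tipped more than 0.3 rad (distance of any of wine_glass_0, tumbler_1, tumbler_0, jigger, drink_can, wing_corkscrew from where it was at the start of the episode above 0.025 m or angle between any of wine_glass_0, tumbler_1, tumbler_0, jigger, drink_can, wing_corkscrew's own z axis and vertical above 0.3 rad).
It also fails if it takes over 72 s, if anything falls off the work surface, if the arm or the gripper's body presses on something with over 40 N, if the wrist force passes 120 N, or if a joint passes its speed limit or range.

### The arm

A 7-joint arm with a two-finger parallel gripper is mounted at the origin on a cart in front of the work surface, level with it; the furniture and walls round the work are solid. World frame = base frame: x ahead of the robot, y to its left, z up, the work surface at z = 0. Lengths are in m, angles in rad, forces in N, time in s.
With the tool pointing down it reaches from about 0.425 to 0.875 m from the base axis. Payload 4.7 kg.
Tool frame: the origin (TCP) lies at the very end of the fingers, on their centre line; the grasp point (between the pads) lies 19 mm behind it; z points along the fingers, y is the line along which they close (so a half turn about z gives the same grasp; the last joint's range is limited). The gripper opens to 87 mm and grips with 3 to 60 N. Pads are 19 mm wide; open, the fingers measure 117 mm over their backs; the gripper's body (75 mm by 190 mm) begins 51 mm behind the grasp point.
Start: joints at [-1.125, 0.321, -0.07, 1.45, 0.023, 1.371, -0.057], TCP at [0.272, 0.59, 0.223] pointing down, gripper open.
Joint ranges: [-2.86, 2.86], [-0.3, 2.09], [-1.38, 1.24], [0.06, 2.45], [-1.56, 4.7], [0.09, 2.05], [-2.69, 2.69]. Speed limits (rad/s): [2.57, 2.57, 3.14, 3.14, 3.14, 3.14, 3.14].

### API

Orientations are given as a rotation vector (axis times angle).
In Python, from bench import ctrl gives the robot as it stands.
- The arm moves only by the tool jog_arm, never from a script. Its argument "commands" is a list of rows, each a list of 7 numbers: the opening, from 0 (shut) to 1 (fully open), then the shift along the world's x, y, z scaled (see below), then the turn, a rotation vector about the world's x, y, z scaled (see below). A call has exactly 5 rows; each row is the pose to reach, as a shift and turn from the pose commanded when the call began; what a row does not reach only later rows make up. The controller multiplies each number of a shift by 0.5 m and each number of a turn by 30 degrees. A row lasts 1/12 s, in which the tool goes at most 41.7 mm and 7.16 degrees, less where a joint would pass 70% of its speed; a pose out of reach is approached as far as the arm can. A call with a number of a shift or a turn outside -1 to 1 is refused whole. A call with a gripper value outside its range is refused whole. The fingers move at their own pace and stop on an object; "grip_force" is the grip in N (left out, the last holds). Time passes only in rows, so rows that repeat a pose let the fingers close, or fill a call up. It gives the time, the measured TCP pose, the force, the opening and the grip force at its end, in the units of the state.
- ctrl.get_state(): the state, without advancing time (a new reading comes with each control period).
- ctrl.get_image(name): name is "scene" or "side" or "wrist"; returns a dict with "frame" (384x512x3 uint8, red, green, blue), "vfov" (degrees; the focal length in pixels is half the picture's height over the tangent of half this angle, whatever the lens; pixels are square), "cx", "cy" (the principal point, pixels), "distortion" ([k1, k2, p1, p2, k3] as OpenCV has them; the pictures are not rectified), "camera_from_world" (4x4, takes a point from world to camera coordinates); the wrist camera has in their place "mount" (4x4, takes a point from camera to tool coordinates, whose origin is the TCP and whose axes are the flange's). Camera axes: x right, y down, z forward; pixel columns grow to the right and rows downward; lengths in m; the calibration is good to about 2 mm. A picture is of the moment at which its call begins: read the wrist's pose just before it. There is no depth.
- ctrl.close_job(): hands the job in; it is judged then, once.
The state is a dict: "time": time; "joint_positions": joint angles; "qd": joint speeds; "joint_torque": joint torques, N m; "position": TCP position; "tool_rot": TCP orientation; "ft_force": force on the tool from outside, world axes, zero at the start; "torque": the same for the moment, N m; "grip_width": opening from 0.0 (shut) to 1.0 (fully open); "grip_force": force on a finger pad.
Only numpy, scipy, OpenCV 4.12 (cv2) and the standard library are available. Lean on these libraries where they do the work, as an engineer would, in place of code of your own. Each camera call takes 0.05 s, during which the arm holds its last target. There are 200 camera calls.

## Working session

There is one attempt and no reset: what is moved stays moved. The work goes in short steps, Python scripts to look and compute and a tool call to move; the robot and the scene stay as the last step left them, time stands still between calls to the robot, and variables do not carry over. Pictures are saved under pics/ and viewed, at most 14 in all, crops included, and the job is handed in when it is done.

Besides the shell and the picture viewer there is one more tool, called as name(argument=value, ...) on one line, values as JSON. jog_arm: Moves the arm, as the interface text tells. Shifts and turns lie within -1 to 1; 1 stands for 0.5 m of shift or 30 degrees of turn. Its arguments: {"type":"object","properties":{"commands":{"type":"array","items":{"type":"array","items":{"type":"number","minimum":-1,"maximum":1}}},"grip_force":{"type":"number"}},"required":["commands"]}

```bash
mkdir -p pics
cat > h.py <<'E'
import numpy as np, cv2
from bench import ctrl
from scipy.spatial.transform import Rotation as R
def grab(name):
    s=ctrl.get_state(); im=ctrl.get_image(name)
    f=im["frame"]; h=f.shape[0]; fl=h/2/np.tan(np.radians(im["vfov"])/2)
    K=np.array([[fl,0,im["cx"]],[0,fl,im["cy"]],[0,0,1]])
    if "camera_from_world" in im: W=np.linalg.inv(np.array(im["camera_from_world"]))
    else:
        T=np.eye(4);T[:3,:3]=R.from_rotvec(s["tool_rot"]).as_matrix();T[:3,3]=s["position"];W=T@np.array(im["mount"])
    return dict(f=f,bgr=f[:,:,::-1].copy(),K=K,d=np.array(im["distortion"],float),W=W,s=s)
def plane(c,px,z):
    p=cv2.undistortPoints(np.array(px,float).reshape(-1,1,2),c["K"],c["d"]).reshape(-1,2)
    r=np.c_[p,np.ones(len(p))]@c["W"][:3,:3].T; o=c["W"][:3,3]
    return o+r*((z-o[2])/r[:,2])[:,None]
def proj(c,P):
    M=np.linalg.inv(c["W"]); 
    return cv2.projectPoints(np.array(P,float).reshape(-1,3),cv2.Rodrigues(M[:3,:3])[0],M[:3,3],c["K"],c["d"])[0].reshape(-1,2)
E
python3 - <<'E'
from h import *
ims=[]
for n in["scene","side","wrist"]:
    c=grab(n); cv2.imwrite(f"pics/{n}0.png",c["bgr"]); print(n,c["W"].round(3).tolist(),c["K"][0,0])
    np.save(f"{n}0.npy",c,allow_pickle=True)
print(c["s"])
a=[cv2.imread(f"pics/{n}0.png") for n in["scene","side"]]
cv2.imwrite("pics/s0.png",cv2.resize(a[0],(800,600)));cv2.imwrite("pics/d0.png",cv2.resize(a[1],(800,600)))
E
```

```text
scene [[0.409, -0.458, 0.789, -0.445], [-0.912, -0.186, 0.365, -0.615], [-0.02, -0.869, -0.494, 0.729], [0.0, 0.0, 0.0, 1.0]] 431.27888308363663
side [[-0.935, -0.142, 0.326, 0.129], [-0.355, 0.355, -0.865, 0.915], [0.007, -0.924, -0.382, 0.564], [0.0, 0.0, 0.0, 1.0]] 400.2116918239431
wrist [[0.418, 0.873, 0.25, 0.203], [0.909, -0.401, -0.117, 0.622], [-0.002, 0.276, -0.961, 0.383], [0.0, 0.0, 0.0, 1.0]] 279.1074512427644
{'time': 0.1, 'joint_positions': array([-1.12489309,  0.32174424, -0.07008932,  1.45156048,  0.02261243,
        1.37080859, -0.05692466]), 'qd': array([-0.00124998, -0.00025243,  0.00012616, -0.00346373, -0.00049197,
        0.00200118,  0.00010573]), 'joint_torque': array([-5.79069510e-04, -4.92570734e+01, -4.06115586e-01, -3.13398778e+01,
       -6.43674214e-02,  3.95109330e-02,  6.98231770e-05]), 'position': array([0.27186642, 0.58986043, 0.22157019]), 'tool_rot': array([-6.72944385e-01, -3.06839671e+00,  2.69038173e-03]), 'ft_force': array([-0.0295836 , -1.14127738, -0.53343605]), 'torque': array([ 0.0391336 ,  0.02239189, -0.00539978]), 'grip_force': 0.0, 'grip_width': 1.0012761612207615}
```

View pics/s0.png

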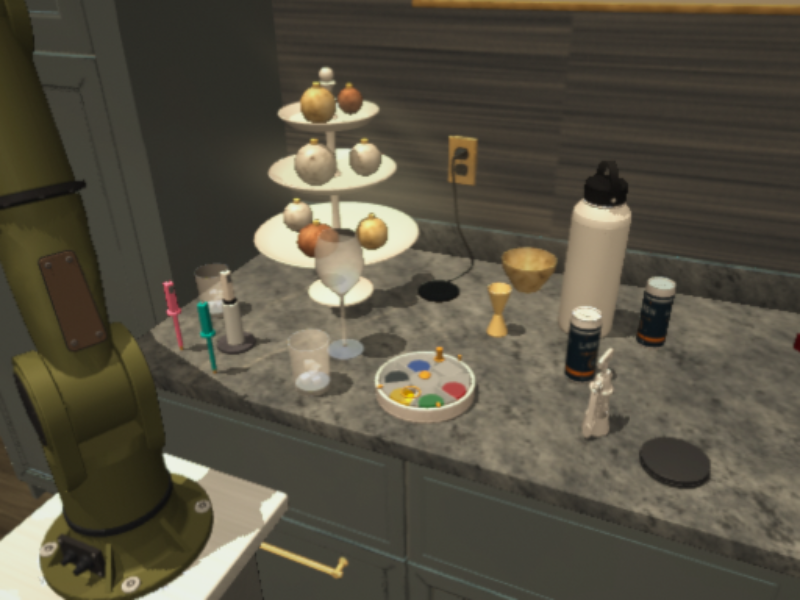

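View pics/d0.png

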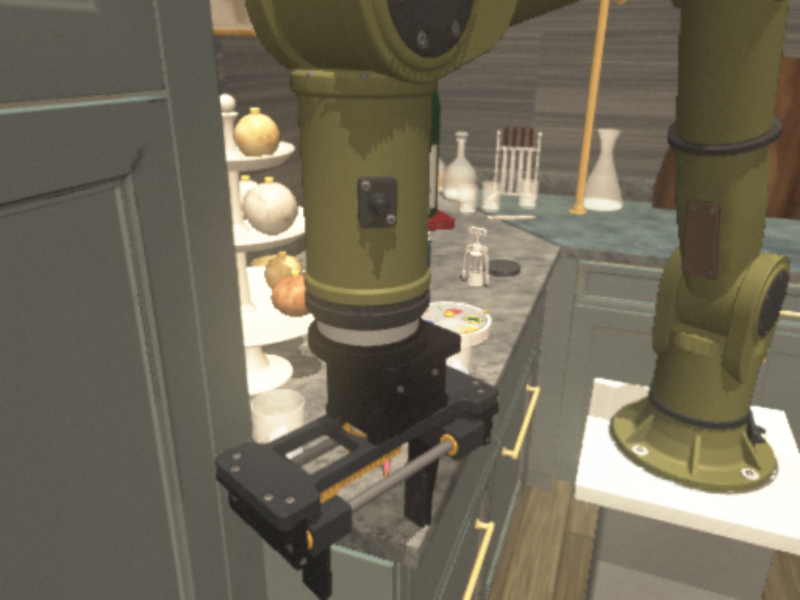

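The scene view (800-wide scale) shows the pen in its stand at (230,310), the tin at (425,385) with the lug at (438,355) and the opening over yellow at about (408,396), and a tumbler and wine glass between them. The arm hides most of the side view. I'll crop the scene view closer.

Run:
```python
from h import *
b=cv2.imread("pics/scene0.png")
t=cv2.resize(b[215:275,230:315],None,fx=7,fy=7,interpolation=cv2.INTER_CUBIC)
p=cv2.resize(b[165:260,90:230],None,fx=4,fy=4,interpolation=cv2.INTER_CUBIC)
o=np.zeros((600,800,3),np.uint8)
t=cv2.resize(t,(480,339));p=cv2.resize(p,(384,260));o[:339,:480]=t;o[340:,:384]=p
w=cv2.imread("pics/wrist0.png");o[340:600,400:747]=cv2.resize(w,(347,260))
cv2.imwrite("pics/crop0.png",o)
```

```text
(no output)
```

View pics/crop0.png

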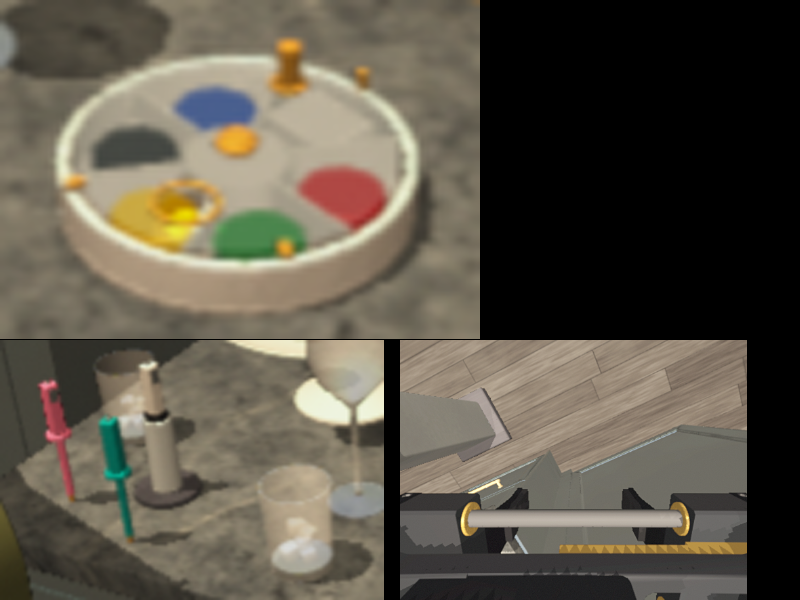

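Run:
```python
from h import *
c=np.load("scene0.npy",allow_pickle=True).item()
s=5.647;q=2.743
def T(x,y):return(230+x/s,215+y/s)
def P(x,y):return(90+x/q,165+(y-340)/q)
L=dict(boss=(T(236,134),.042),lugtop=(T(290,45),.059),lugfoot=(T(288,88),.037),pin=(T(362,70),.04),eye=(T(186,202),.0366),red=(T(342,195),.02),green=(T(260,240),.02),blue=(T(215,107),.02),yel=(T(155,217),.02),
 pentop=(P(148,367),.164),foot=(P(168,489),.008),rim=(P(157,421),.097),teal=(P(131,538),.0),tealtop=(P(108,424),.15),pink=(P(72,497),0),pinktop=(P(47,385),.15),tumb=(P(300,560),.005),tumbtop=(P(296,480),.1),glassfoot=(P(357,500),.0),tumb2=(P(128,420),.0),tumb2top=(P(126,364),.1),jig=((497*.64,333*.64),0))
for k,(p,z) in L.items(): print(k,plane(c,p,z)[0].round(3))
```

```text
boss [ 0.451 -0.257  0.042]
lugtop [ 0.51  -0.263  0.059]
lugfoot [ 0.504 -0.264  0.037]
pin [ 0.529 -0.294  0.04 ]
eye [ 0.398 -0.253  0.037]
red [ 0.453 -0.311  0.02 ]
green [ 0.405 -0.288  0.02 ]
blue [ 0.497 -0.227  0.02 ]
yel [ 0.402 -0.235  0.02 ]
pentop [0.446 0.142 0.164]
foot [0.449 0.144 0.008]
rim [0.448 0.143 0.097]
teal [0.363 0.131 0.   ]
tealtop [0.349 0.121 0.15 ]
pink [0.403 0.244 0.   ]
pinktop [0.393 0.235 0.15 ]
tumb [ 0.392 -0.06   0.005]
tumbtop [ 0.397 -0.062  0.1  ]
glassfoot [ 0.52  -0.059  0.   ]
tumb2 [0.573 0.295 0.   ]
tumb2top [0.544 0.257 0.1  ]
jig [ 0.691 -0.319  0.   ]
```

jog_arm(commands=[[1, 0.02, -0.05, 0.04, 0, 0, 0], [1, 0.04, -0.11, 0.07, 0, 0, 0], [1, 0.07, -0.18, 0.1, 0, 0, 0], [1, 0.1, -0.24, 0.12, 0, 0, 0], [1, 0.12, -0.3, 0.12, 0, 0, 0]])

```text
time: 0.57
position: [0.3341, 0.4392, 0.285]
tool_rot: [0.675, 3.066, 0.006]
ft_force: [1.2, 0.6, 0.1]
grip_width: 0.999
grip_force: 0.0
```

jog_arm(commands=[[0.5, 0.02, -0.06, 0.04, 0, 0, 0], [0.5, 0.05, -0.12, 0.06, 0, 0, 0], [0.5, 0.07, -0.18, 0.08, 0, 0, 0], [0.5, 0.1, -0.24, 0.1, 0, 0, 0], [0.5, 0.12, -0.3, 0.1, 0, 0, 0]])

```text
time: 0.98
position: [0.3935, 0.289, 0.3345]
tool_rot: [0.674, 3.066, 0.004]
ft_force: [1.6, 0.1, 0.0]
grip_width: 0.705
grip_force: 0.0
```

jog_arm(commands=[[0.5, 0.02, -0.06, 0, 0, 0, 0], [0.5, 0.05, -0.12, 0, 0, 0, 0], [0.5, 0.07, -0.18, 0, 0, 0, 0], [0.5, 0.1, -0.24, 0, 0, 0, 0], [0.5, 0.116, -0.29, 0, 0, 0, 0]])

```text
time: 1.4
position: [0.451, 0.1425, 0.3324]
tool_rot: [0.676, 3.067, -0.001]
ft_force: [0.5, 0.5, 0.3]
grip_width: 0.506
grip_force: 0.0
```

Run:
```python
from h import *
c=grab("wrist"); np.save("w1.npy",c,allow_pickle=True); print(c["s"]["position"],c["s"]["tool_rot"],c["s"]["joint_positions"].round(2))
print(proj(c,[[.446,.142,.164],[.448,.143,.097],[.449,.144,.008]]))
w=cv2.resize(c["bgr"],(512,384)); 
p=proj(c,[[.446,.142,.164]])[0].astype(int);x,y=max(p[0]-40,0),max(p[1]-50,0)
k=cv2.resize(c["bgr"][y:y+100,x:x+80],(288,360),interpolation=cv2.INTER_CUBIC);print(x,y)
o=np.zeros((384,800,3),np.uint8);o[:,:512]=w;o[:360,512:]=k
cv2.imwrite("pics/w1.png",o)
```

```text
[0.45098053 0.14251044 0.33243296] [ 6.76160305e-01  3.06740165e+00 -5.26288163e-04] [-0.69 -0.1   0.3   1.7   0.03  1.54  0.75]
[[255.89577232 170.60700485]
 [257.48334571 161.68950451]
 [258.37116036 152.72576342]]
215 120
```

View pics/w1.png

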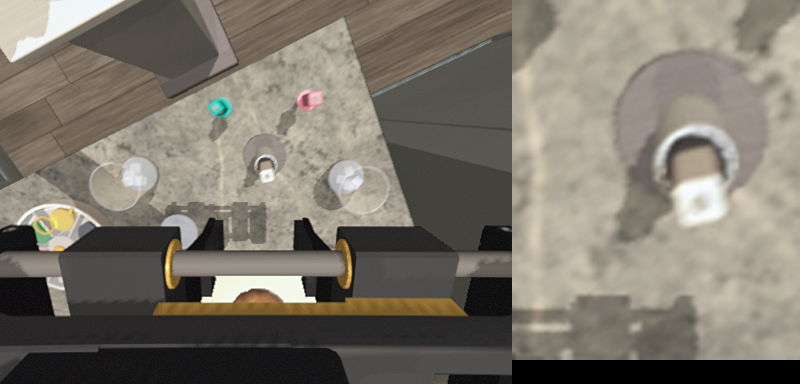

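The wrist view shows the pen's white top near pixel (267,176), the stand foot at (264,153) and the decoys at (220,107) and (311,100). The pen isn't quite where the scene view put it, so I'll measure it here.

Run:
```python
from h import *
c=np.load("w1.npy",allow_pickle=True).item()
x0,y0=255,163
g=c["f"][y0:190,x0:282].min(2);print(g)
m=(c["f"][:,:,:].min(2)>185).astype(np.uint8);M=np.zeros_like(m);M[166:190,255:282]=m[166:190,255:282]
n,l,st,ce=cv2.connectedComponentsWithStats(M);print(st,ce)
k=1+st[1:,4].argmax();pts=np.argwhere(l==k)[:,::-1].astype(np.float32)
r=cv2.minAreaRect(pts);print(r)
b=plane(c,cv2.boxPoints(r),.164);e=b[1]-b[0];print("ctr",plane(c,[ce[k]],.164),"sizes",np.linalg.norm(np.diff(b,axis=0),axis=1),"ang",np.degrees(np.arctan2(e[1],e[0])))
# foot dark disc
f=c["f"].astype(int);print("foot",plane(c,[[264,153]],.008),"rim",plane(c,[[215+(697-512)/3.6,120+160/3.6]],.097))
Rm=R.from_rotvec(c["s"]["tool_rot"]).as_matrix();print(Rm.round(3))
print("tumb1",plane(c,[[346,176]],.005),"teal",plane(c,[[220,106]],.14),"pink",plane(c,[[314,98]],.14),'glassfoot',plane(c,[[180,233]],.0),'tum0',plane(c,[[139,174]],.005))
```

```text
[[191 204 160  73  70 101 128 138 140 141 142 143 144 144 141 129 109  83
  122 175 186 183 172 136 136 137 137]
 [193 188 132  65  81 114 132 137 140 140 143 143 143 145 144 134 115  87
   86 133 162 166 166 135 132 137 135]
 [184 169 119  65  84 111 131 139 143 142 141 142 143 145 143 133 118  95
   80 124 171 179 180 133 132 132 131]
 [157 141 117  66  84 112 133 140 142 142 143 143 143 143 143 134 117  94
   75 123 181 185 176 134 129 131 131]
 [148 150 142  67  82 112 130 140 142 142 141 142 142 143 143 139 128 108
   88 129 176 166 152 132 131 133 132]
 [146 134 104  63  81 111 129 140 140 140 142 142 144 150 159 162 170 152
  106 122 172 164 142 136 135 132 139]
 [150 111  90  75  83 107 129 139 147 154 165 177 188 198 214 215 209 187
  138 119 161 160 132 131 131 129 145]
 [122 120 113 108  96 109 135 168 195 206 216 223 231 238 243 241 228 203
  164 164 173 139 130 129 128 140 153]
 [ 99 104 116 116 104 127 186 223 235 240 244 245 245 245 245 243 231 207
  182 181 155 132 128 125 138 156 156]
 [ 98 112 109  96 120 177 224 242 246 245 245 245 244 244 244 244 240 219
  197 166
[... 1973 characters left out ...]
2    384 196450]
 [   260    169     15     14    158]] [[255.49073047 191.51302112]
 [267.02531646 175.31012658]]
((267.05767822265625, 175.28846740722656), (12.355317115783691, 13.335897445678711), 78.69007110595703)
ctr [[0.45693492 0.15178744 0.164     ]] sizes [0.01604758 0.01534523 0.01624753] ang 76.71834544023697
foot [[0.45355844 0.15271411 0.008     ]] rim [[0.45703544 0.15296623 0.097     ]]
[[-0.907  0.42   0.   ]
 [ 0.42   0.907 -0.   ]
 [-0.001 -0.    -1.   ]]
tumb1 [[0.55350729 0.26894091 0.005     ]] teal [[0.35988555 0.13385038 0.14      ]] pink [[0.39918051 0.24065494 0.14      ]] glassfoot [[ 0.52747124 -0.05841268  0.        ]] tum0 [[ 0.39458179 -0.06606623  0.005     ]]
```

jog_arm(commands=[[0.5, 0.004, 0.006, -0.03, 0, 0, 0.19], [0.5, 0.008, 0.012, -0.06, 0, 0, 0.38], [0.5, 0.012, 0.02, -0.1, 0, 0, 0.38], [0.5, 0.012, 0.02, -0.12, 0, 0, 0.38], [0.5, 0.012, 0.02, -0.12, 0, 0, 0.38]])

```text
time: 1.87
position: [0.4545, 0.155, 0.27]
tool_rot: [-0.364, -3.116, 0.004]
ft_force: [-0.2, -0.5, 0.5]
grip_width: 0.503
grip_force: 0.0
```

```bash
cat > pen.py <<'E'
from h import *
c=grab("wrist");print(c["s"]["position"])
q=proj(c,[[.457,.152,.164]])[0].round().astype(int);print(q)
M=np.zeros((384,512),np.uint8);s=np.s_[q[1]-25:q[1]+25,q[0]-25:q[0]+25];M[s]=c["f"][s].min(2)>190
n,l,st,ce=cv2.connectedComponentsWithStats(M);k=1+st[1:,4].argmax();print(st[k],ce[k])
r=cv2.minAreaRect(np.argwhere(l==k)[:,::-1].astype(np.float32))
b=plane(c,cv2.boxPoints(r),.164);e=b[1]-b[0];print("ctr",plane(c,[r[0]],.164),"sizes",np.linalg.norm(np.diff(b,axis=0),axis=1),"ang",np.degrees(np.arctan2(e[1],e[0])))
y=R.from_rotvec(c["s"]["tool_rot"]).as_matrix()[:,1];print("tool y ang",np.degrees(np.arctan2(y[1],y[0])))
cv2.imwrite("pics/w2.png",cv2.resize(c["bgr"][60:320,120:400],(560,520)))
E
python3 pen.py
```

```text
[0.45447004 0.15499593 0.26998249]
[256 192]
[250 184  16  14 176] [257.63068182 190.44886364]
ctr [[0.45625104 0.15370998 0.164     ]] sizes [0.01486813 0.01349461 0.01506574] ang 76.75810848319112
tool y ang 76.66495863094646
```

View pics/w2.png

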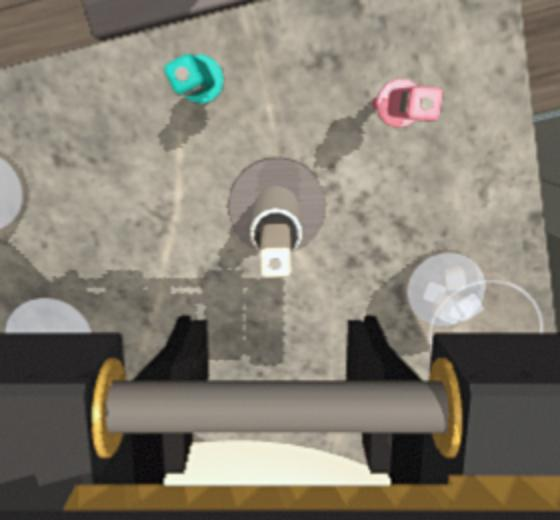

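The pen top is at about pixel (257,190), square to the fingers and between them. Descending to grasp.

jog_arm(commands=[[0.5, 0.002, -0.002, -0.07, 0, 0, 0], [0.5, 0.004, -0.003, -0.14, 0, 0, 0], [0.5, 0.004, -0.003, -0.21, 0, 0, 0], [0.5, 0.004, -0.003, -0.27, 0, 0, 0], [0.5, 0.004, -0.003, -0.31, 0, 0, 0]])

```text
time: 2.33
position: [0.4573, 0.1535, 0.116]
tool_rot: [-0.365, -3.119, 0.001]
ft_force: [-0.7, -0.4, -0.3]
grip_width: 0.499
grip_force: 0.0
```

jog_arm(commands=[[0.4, 0, 0, 0, 0, 0, 0], [0.3, 0, 0, 0, 0, 0, 0], [0.2, 0, 0, 0, 0, 0, 0], [0.2, 0, 0, 0, 0, 0, 0], [0.2, 0, 0, 0, 0, 0, 0]], grip_force=40)

```text
time: 2.75
position: [0.4594, 0.1544, 0.1196]
tool_rot: [0.365, 3.117, 0.003]
ft_force: [0.1, 0.3, 0.4]
grip_width: 0.238
grip_force: 0.0
```

Run:
```python
from h import *
s=ctrl.get_state();print(s["position"],s["tool_rot"],s["ft_force"],s["torque"],s["grip_width"])
```

```text
[0.45936856 0.15442897 0.11955165] [0.3645021  3.11745515 0.00324462] [0.06274448 0.25971928 0.39301869] [ 0.03684858  0.02582993 -0.05987103] 0.23758531504103472
```

jog_arm(commands=[[0.1, 0, 0, 0, 0, 0, 0], [0, 0, 0, 0, 0, 0, 0], [0, 0, 0, 0, 0, 0, 0], [0, 0, 0, 0, 0, 0, 0], [0, 0, 0, 0, 0, 0, 0]], grip_force=40)

```text
time: 3.17
position: [0.4588, 0.154, 0.1188]
tool_rot: [0.365, 3.119, 0.002]
ft_force: [-0.2, -1.7, 6.1]
grip_width: 0.179
grip_force: 40.0
```

Run:
```python
from h import *
for i in range(4):
  ctrl.get_image("wrist");s=ctrl.get_state();print(s["time"],s["position"],s["tool_rot"],s["ft_force"],s["grip_width"],s["grip_force"])
c=grab("scene");np.save("s1.npy",c,allow_pickle=True)
m=lambda p:p
print(proj(c,[[.4565,.1535,.164]]),c["s"]["position"])
o=np.zeros((480,800,3),np.uint8);o[:,:480]=cv2.resize(c["bgr"][140:260,90:210],(480,480),interpolation=cv2.INTER_CUBIC)
d=grab("side");o[:240,480:]=cv2.resize(d["bgr"],(320,240));cv2.imwrite("pics/s1.png",o)
```

```text
3.2167 [0.45882167 0.15397107 0.11882468] [3.64852094e-01 3.11877470e+00 1.48582420e-03] [-2.59257012 -1.4851448   7.23663319] 0.1788591046315818 39.99982723966241
3.2667 [0.4587773  0.15395574 0.11881882] [3.64850984e-01 3.11884259e+00 1.46269332e-03] [-1.43382407 -1.10863544  6.05029052] 0.18169416943296055 39.99974675942212
3.3167 [0.45881088 0.15394848 0.11883619] [3.64938732e-01 3.11879553e+00 1.48837899e-03] [-0.99219995 -1.19296858  5.64247793] 0.1833733877603176 39.99978928361088
3.3667 [0.45878284 0.15393218 0.1188103 ] [3.65044637e-01 3.11884551e+00 1.48614629e-03] [-1.35146147 -1.02497908  7.08163531] 0.18410036115746603 39.99975357670337
[[142.92177142 172.69199532]] [0.45878284 0.15393218 0.1188103 ]
```

View pics/s1.png

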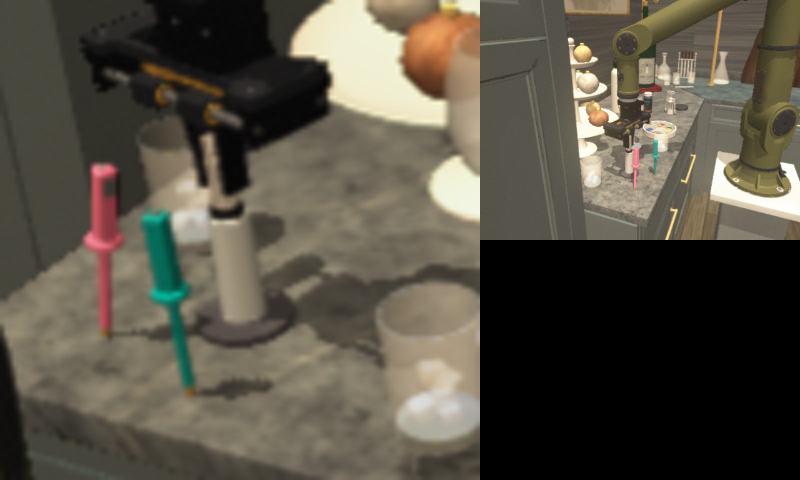

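Grasp is good: the opening is 16 mm and the pen is held by its handle above the collar. Lifting high and carrying it over the tin.

jog_arm(commands=[[0, 0, 0, 0.04, 0, 0, 0], [0, 0, 0, 0.12, 0, 0, 0], [0, 0, 0, 0.2, 0, 0, 0], [0, 0, 0, 0.28, 0, 0, 0], [0, 0, 0, 0.36, 0, 0, 0]])

```text
time: 3.88
position: [0.4575, 0.1536, 0.2993]
tool_rot: [-0.365, -3.12, -0.0]
ft_force: [1.9, -0.0, -1.0]
grip_width: 0.179
grip_force: 40.0
```

jog_arm(commands=[[0, 0, -0.02, 0.06, 0, 0, -0.15], [0, 0, -0.06, 0.12, 0, 0, -0.3], [0, 0, -0.12, 0.16, 0, 0, -0.5], [0, 0, -0.19, 0.16, 0, 0, -0.68], [0, 0, -0.26, 0.16, 0, 0, -0.85]])

```text
time: 4.3
position: [0.4585, 0.023, 0.379]
tool_rot: [1.048, 2.959, 0.003]
ft_force: [1.8, -0.5, -0.5]
grip_width: 0.182
grip_force: 40.0
```

jog_arm(commands=[[0, 0, -0.07, 0, 0, 0, -0.17], [0, 0, -0.14, 0, 0, 0, -0.34], [0, 0, -0.2, 0, 0, 0, -0.51], [0, 0, -0.27, 0, 0, 0, -0.68], [0, 0, -0.34, 0, 0, 0, -0.85]])

```text
time: 4.72
position: [0.4576, -0.1474, 0.3775]
tool_rot: [1.678, 2.656, 0.001]
ft_force: [1.4, -0.2, -0.5]
grip_width: 0.179
grip_force: 40.0
```

jog_arm(commands=[[0, 0, -0.06, 0, 0, 0, -0.17], [0, -0.005, -0.12, 0, 0, 0, -0.34], [0, -0.01, -0.17, 0, 0, 0, -0.51], [0, -0.016, -0.21, 0, 0, 0, -0.68], [0, -0.016, -0.222, 0, 0, 0, -0.85]])

```text
time: 5.13
position: [0.4482, -0.2613, 0.3775]
tool_rot: [2.229, 2.212, -0.002]
ft_force: [-0.1, 0.4, -1.0]
grip_width: 0.181
grip_force: 40.0
```

Run:
```python
from h import *
for i in range(4): ctrl.get_image("side")
c=grab("wrist");np.save("w3.npy",c,allow_pickle=True);print(c["s"]["position"],c["s"]["tool_rot"],c["s"]["joint_positions"].round(2),c["s"]["ft_force"])
q=proj(c,[[.451,-.257,.035]])[0].round().astype(int);print(q)
x,y=max(q[0]-64,0),max(q[1]-64,0);print(x,y)
o=np.zeros((512,800,3),np.uint8);o[:,:512]=cv2.resize(c["bgr"][y:y+128,x:x+128],(512,512),interpolation=cv2.INTER_CUBIC)
o[:216,512:]=cv2.resize(c["bgr"],(288,216));cv2.imwrite("pics/w3.png",o)
```

```text
[ 0.45025033 -0.2563036   0.37730567] [-2.21425818e+00 -2.22759749e+00 -5.42000040e-04] [-0.29 -0.02  0.76  1.53  0.01  1.63  0.47] [ 0.21570002  0.51942064 -0.94235368]
[258 153]
194 89
```

View pics/w3.png

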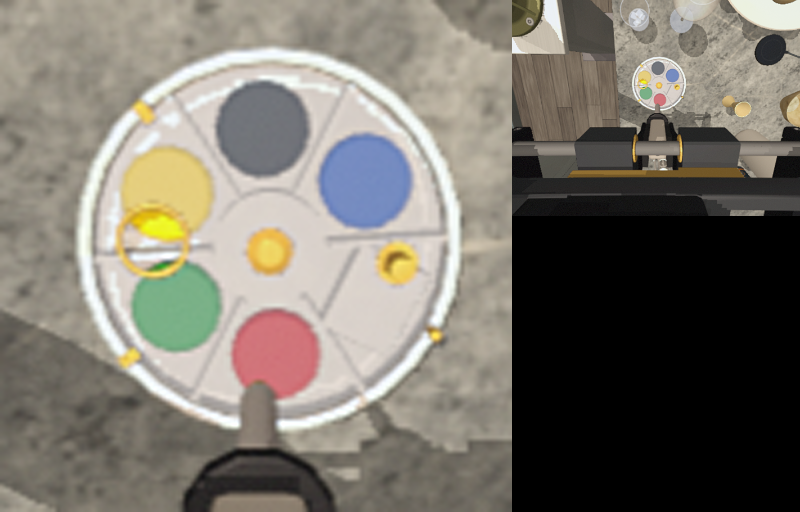

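A clear view of the tin (crop scale 4, offset 194,89): boss (269,250), opening (153,240) between yellow and green, lug (400,260), green (177,305), red (276,354), stop pin (435,336), pen tip near (258,385).

```bash
cat > tin.py <<'E'
from h import *
def tin(c):
    hsv=cv2.cvtColor(c["bgr"],cv2.COLOR_BGR2HSV);out={}
    q=proj(c,[[.451,-.257,.03]])[0].astype(int)
    W=np.zeros(hsv.shape[:2],np.uint8);cv2.circle(W,tuple(int(v) for v in q),60,255,-1)
    for n,lo,hi in[("green",(50,70,60),(90,255,255)),("blue",(105,70,60),(130,255,255)),("red",(168,70,60),(180,255,255))]:
        m=cv2.inRange(hsv,lo,hi)&W;_,l,st,ce=cv2.connectedComponentsWithStats(m);k=1+st[1:,4].argmax()
        ct=max(cv2.findContours((l==k).astype(np.uint8),0,1)[0],key=len);e=cv2.fitEllipse(cv2.convexHull(ct))
        out[n]=plane(c,[e[0]],.02)[0,:2];print(n,st[k],np.round(e[0],1),np.round(e[1],1),out[n].round(4))
    return out
E
python3 - <<'E'
from tin import *
c=np.load("w3.npy",allow_pickle=True).item();o=tin(c)
f=lambda x,y,z:plane(c,[(194-.5+(x+.5)/4,89-.5+(y+.5)/4)],z)[0,:2]
P=dict(boss=f(269,250,.042),eye=f(153,240,.0366),lug=f(403,257,.059),lugf=f(398,264,.037),pin=f(435,334,.04),black=f(263,129,.02),tip=f(258,387,.271))
b=P["boss"]
for k,v in {**P,**o}.items():
    d=v-b;print(k,v.round(4),(np.linalg.norm(d)*1000).round(1),np.degrees(np.arctan2(d[1],d[0])).round(1))
print(c["s"]["position"])
E
```

```text
green [227 155  22  21 332] [237.5 165. ] [20.8 21.1] [ 0.4118 -0.2814]
blue [274 123  23  23 410] [284.8 133.8] [22.2 23. ] [ 0.4989 -0.2229]
red [252 166  22  23 350] [262.4 177. ] [21.4 22.1] [ 0.4589 -0.3043]
boss [ 0.4553 -0.2518] 0.0 0.0
eye [ 0.4033 -0.2484] 52.2 176.3
lug [ 0.5129 -0.252 ] 57.5 -0.2
lugf [ 0.5136 -0.2584] 58.7 -6.5
pin [ 0.5315 -0.2899] 85.2 -26.6
black [ 0.4523 -0.2004] 51.5 93.3
tip [ 0.4504 -0.2531] 5.1 -164.8
green [ 0.4118 -0.2814] 52.7 -145.7
blue [ 0.4989 -0.2229] 52.3 33.5
red [ 0.4589 -0.3043] 52.7 -86.2
[ 0.45025033 -0.2563036   0.37730567]
```

jog_arm(commands=[[0, 0.03, -0.01, -0.07, 0, 0, 0], [0, 0.06, -0.02, -0.14, 0, 0, 0], [0, 0.09, -0.035, -0.21, 0, 0, 0], [0, 0.112, -0.046, -0.28, 0, 0, 0], [0, 0.112, -0.046, -0.33, 0, 0, 0]])

```text
time: 5.8
position: [0.5073, -0.2783, 0.2089]
tool_rot: [-2.211, -2.229, 0.003]
ft_force: [-0.7, 1.0, -0.7]
grip_width: 0.179
grip_force: 40.0
```

jog_arm(commands=[[0, 0, 0, -0.03, 0, 0, 0], [0, 0, 0, -0.06, 0, 0, 0], [0, 0, 0, -0.09, 0, 0, 0], [0, 0, 0, -0.11, 0, 0, 0], [0, 0, 0, -0.118, 0, 0, 0]])

```text
time: 6.22
position: [0.5057, -0.2782, 0.1518]
tool_rot: [-2.213, -2.226, 0.001]
ft_force: [-0.2, 0.5, -0.5]
grip_width: 0.179
grip_force: 40.0
```

Run:
```python
from h import *
for i in range(5): ctrl.get_image("side")
c=grab("wrist");s=c["s"];print(s["position"],s["tool_rot"],s["ft_force"])
o=np.zeros((512,800,3),np.uint8);d=grab("scene")
o[:384,:400]=cv2.resize(c["bgr"][0:240,150:400],(400,384));o[:384,400:]=cv2.resize(d["bgr"][190:286,215:315],(400,384),interpolation=cv2.INTER_CUBIC)
cv2.imwrite("pics/w4.png",o[:384])
```

```text
[ 0.50677001 -0.28029212  0.15462335] [2.21645598e+00 2.22415179e+00 1.34177633e-03] [-0.07859356 -0.1076588  -0.6412951 ]
```

View pics/w4.png

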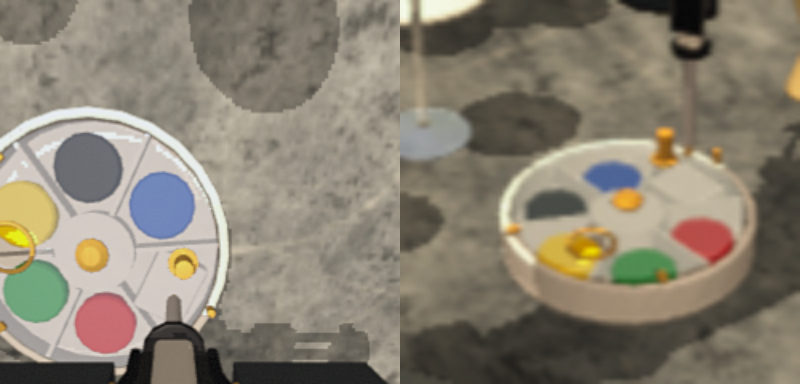

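The pen stands just clockwise of the lug: tip at (173,298) in the left panel, lug at (183,262). I'll lower it 5 mm and push the lug round.

jog_arm(commands=[[0, 0, 0, -0.01, 0, 0, 0], [0, 0.004, 0.009, -0.01, 0, 0, 0], [0, 0.008, 0.019, -0.01, 0, 0, 0], [0, 0.01, 0.028, -0.01, 0, 0, 0], [0, 0.012, 0.038, -0.01, 0, 0, 0]])

```text
time: 6.98
position: [0.5119, -0.2608, 0.1485]
tool_rot: [-2.218, -2.225, 0.001]
ft_force: [-0.9, -0.9, -1.0]
grip_width: 0.185
grip_force: 40.0
```

jog_arm(commands=[[0, 0.001, 0.01, 0, 0, 0, 0], [0, 0.001, 0.02, 0, 0, 0, 0], [0, 0.001, 0.03, 0, 0, 0, 0], [0, -0.001, 0.04, 0, 0, 0, 0], [0, -0.003, 0.048, 0, 0, 0, 0]])

```text
time: 7.4
position: [0.5107, -0.2364, 0.1487]
tool_rot: [2.218, 2.225, 0.001]
ft_force: [0.1, -0.2, -0.4]
grip_width: 0.182
grip_force: 40.0
```

jog_arm(commands=[[0, -0.002, 0.006, 0, 0, 0, 0], [0, -0.004, 0.01, 0, 0, 0, 0], [0, -0.005, 0.013, 0, 0, 0, 0], [0, -0.005, 0.014, 0, 0, 0, 0], [0, -0.005, 0.014, 0, 0, 0, 0]])

```text
time: 7.82
position: [0.5081, -0.2299, 0.1486]
tool_rot: [-2.218, -2.224, -0.001]
ft_force: [-0.2, 0.4, -0.6]
grip_width: 0.183
grip_force: 40.0
```

```bash
cat > look.py <<'E'
from tin import *
import sys
def look(name):
    for i in range(5): ctrl.get_image("side")
    c=grab("wrist");s=c["s"];print(s["time"],s["position"],s["tool_rot"],s["ft_force"]);np.save("wl.npy",c,allow_pickle=True)
    hsv=cv2.cvtColor(c["bgr"],cv2.COLOR_BGR2HSV);m=cv2.inRange(hsv,(12,110,90),(28,255,255));m[240:]=0
    for z,n in((.0366,"z.0366"),(.059,"z.059"),(.042,"z.042")):
        _,l,st,ce=cv2.connectedComponentsWithStats(m)
        for a,b in list(zip(st,ce))[1:]:
            if a[4]<8: continue
            ct=cv2.findContours((l[a[1]:a[1]+a[3],a[0]:a[0]+a[2]]>0).astype(np.uint8),0,1)[0]
            ctr=(a[0]+(a[2]-1)/2,a[1]+(a[3]-1)/2);p=plane(c,[ctr],z)[0,:2];d=p-[.4553,-.2518];r=np.linalg.norm(d)*1000
            if r<92:print(n,a.tolist(),p.round(4),"r",r.round(1),"ang",np.degrees(np.arctan2(d[1],d[0])).round(1))
    return c
if __name__=="__main__":
    c=look(sys.argv[1])
E
python3 look.py x
```

```text
8.0667 [ 0.50806703 -0.23013563  0.14853898] [-2.21842544e+00 -2.22435798e+00 -1.11934435e-04] [-0.52695005 -0.29174807 -0.75584769]
z.0366 [146, 162, 40, 39, 1165] [ 0.4149 -0.2243] r 48.9 ang 145.7
z.0366 [243, 167, 19, 20, 284] [ 0.5021 -0.2193] r 57.0 ang 34.8
z.0366 [124, 196, 10, 6, 57] [ 0.3755 -0.2429] r 80.3 ang 173.6
z.0366 [198, 199, 20, 19, 295] [ 0.4558 -0.253 ] r 1.3 ang -66.1
z.0366 [157, 221, 23, 6, 66] [ 0.4135 -0.2705] r 45.8 ang -155.9
z.059 [146, 162, 40, 39, 1165] [ 0.4225 -0.2186] r 46.7 ang 134.6
z.059 [243, 167, 19, 20, 284] [ 0.5026 -0.214 ] r 60.5 ang 38.6
z.059 [124, 196, 10, 6, 57] [ 0.3864 -0.2357] r 70.8 ang 166.8
z.059 [198, 199, 20, 19, 295] [ 0.4601 -0.245 ] r 8.4 ang 54.8
z.059 [157, 221, 23, 6, 66] [ 0.4212 -0.261 ] r 35.3 ang -164.9
z.042 [146, 162, 40, 39, 1165] [ 0.4168 -0.2229] r 48.2 ang 143.1
z.042 [243, 167, 19, 20, 284] [ 0.5022 -0.218 ] r 57.8 ang 35.7
z.042 [124, 196, 10, 6, 57] [ 0.3782 -0.2412] r 77.9 ang 172.2
z.042 [198, 199, 20, 19, 295] [ 0.4569 -0.2511] r 1.7 ang 24.4
z.042 [157, 221, 23, 6, 66] [ 0.4154 -0.2682] r 43.2 ang -157.7
```

jog_arm(commands=[[0, 0.004, -0.01, 0, 0, 0, 0], [0, 0.004, -0.012, 0.03, 0, 0, 0], [0, 0.004, -0.012, 0.06, 0, 0, 0], [0, -0.04, -0.04, 0.06, 0, 0, 0], [0, -0.09, -0.06, 0.06, 0, 0, 0]])

```text
time: 8.53
position: [0.4645, -0.261, 0.1795]
tool_rot: [2.214, 2.225, -0.001]
ft_force: [-0.0, 0.1, -1.4]
grip_width: 0.183
grip_force: 40.0
```

jog_arm(commands=[[0, -0.04, -0.02, 0, 0, 0, 0], [0, -0.08, -0.034, 0, 0, 0, 0], [0, -0.103, -0.043, 0, 0, 0, 0], [0, -0.103, -0.043, 0, 0, 0, 0], [0, -0.103, -0.043, 0, 0, 0, 0]])

```text
time: 8.95
position: [0.4122, -0.2816, 0.1789]
tool_rot: [2.218, 2.223, 0.003]
ft_force: [1.0, -0.6, -1.1]
grip_width: 0.181
grip_force: 40.0
```

Run:
```python
from look import *
c=look("x")
d=grab("scene");e=grab("side");np.save("d2.npy",d,allow_pickle=True)
print(proj(c,[[.4118,-.2822,.0366],[.4118,-.2814,.072]]),proj(d,[[.4118,-.2822,.0366],[.4118,-.2814,.072]]))
o=np.zeros((400,800,3),np.uint8)
o[:,:400]=cv2.resize(c["bgr"][110:260,190:340],(400,400),interpolation=cv2.INTER_CUBIC);o[:,400:]=cv2.resize(d["bgr"][190:280,230:320],(400,400),interpolation=cv2.INTER_CUBIC)
cv2.imwrite("pics/w5.png",o)
```

```text
9.2 [ 0.41257772 -0.28105093  0.17850575] [ 2.21618061e+00  2.22636652e+00 -1.09292985e-03] [ 0.4729724  -0.43343289 -0.93040344]
z.0366 [236, 113, 37, 37, 1060] [ 0.4081 -0.2277] r 53.0 ang 152.9
z.0366 [334, 114, 21, 19, 287] [ 0.5031 -0.219 ] r 58.0 ang 34.5
z.0366 [218, 144, 10, 6, 43] [ 0.374  -0.2443] r 81.6 ang 174.7
z.0366 [288, 146, 19, 19, 279] [ 0.4551 -0.2531] r 1.3 ang -100.7
z.0366 [243, 168, 30, 28, 211] [ 0.4121 -0.2832] r 53.4 ang -144.0
z.0366 [360, 186, 7, 6, 29] [ 0.531  -0.2907] r 85.1 ang -27.2
z.059 [236, 113, 37, 37, 1060] [ 0.4084 -0.226 ] r 53.5 ang 151.2
z.059 [334, 114, 21, 19, 287] [ 0.4964 -0.218 ] r 53.3 ang 39.5
z.059 [218, 144, 10, 6, 43] [ 0.3769 -0.2414] r 79.1 ang 172.5
z.059 [288, 146, 19, 19, 279] [ 0.4519 -0.2496] r 4.1 ang 146.7
z.059 [243, 168, 30, 28, 211] [ 0.4121 -0.2774] r 50.2 ang -149.3
z.059 [360, 186, 7, 6, 29] [ 0.5223 -0.2844] r 74.5 ang -26.0
z.042 [236, 113, 37, 37, 1060] [ 0.4082 -0.2273] r 53.1 ang 152.5
z.042 [334, 114, 21, 19, 287] [ 0.5015 -0.2187] r 56.8 ang 35.6
z.042 [218, 144, 10, 6, 43] [ 0.3747 -0.2436] r 81.0 ang 174.2
z.042 [288, 146, 19, 19, 279] [ 0.4543 -0.2523] r 1.1 ang -155.8
z.042 [243, 168, 30, 28, 211] [ 0.4121 -0.2818] r 52.6 ang -145.2
z.042 [360, 186, 7, 6, 29] [ 0.5289 -0.2892] r 82.6 ang -26.9
[[257.24498829 180.65793519]
 [257.13620086 188.60847524]] [[275.07855283 250.51274059]
 [274.87118027 239.47514292]]
```

View pics/w5.png

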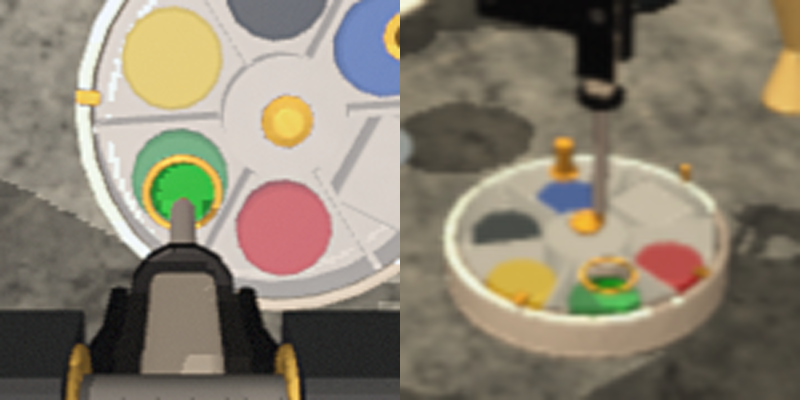

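The eyelet rings the green cake in the left panel (centre 183,192), and the tip (181,200) is over it. Pressing down.

jog_arm(commands=[[0, -0.001, -0.004, -0.03, 0, 0, 0], [0, -0.001, -0.005, -0.06, 0, 0, 0], [0, -0.001, -0.005, -0.085, 0, 0, 0], [0, -0.001, -0.005, -0.094, 0, 0, 0], [0, -0.001, -0.005, -0.097, 0, 0, 0]])

```text
time: 9.77
position: [0.4106, -0.2838, 0.1292]
tool_rot: [-2.217, -2.224, 0.002]
ft_force: [0.8, -0.9, -1.1]
grip_width: 0.177
grip_force: 40.0
```

jog_arm(commands=[[0, 0, 0, -0.004, 0, 0, 0], [0, 0, 0, -0.007, 0, 0, 0], [0, 0, 0, -0.01, 0, 0, 0], [0, 0, 0, -0.012, 0, 0, 0], [0, 0, 0, -0.014, 0, 0, 0]])

```text
time: 10.18
position: [0.4116, -0.2844, 0.1236]
tool_rot: [2.217, 2.224, 0.001]
ft_force: [-0.0, 0.5, 0.7]
grip_width: 0.177
grip_force: 40.0
```

Run:
```python
from h import *
for i in range(5):
  ctrl.get_image("side");s=ctrl.get_state();print(s["position"],s["ft_force"],s["torque"])
```

```text
[ 0.41155474 -0.28435129  0.12345915] [ 0.04191141 -0.32747715  1.23179402] [-0.13017792 -0.12148262 -0.00253385]
[ 0.41157073 -0.28437639  0.12352604] [0.4582898  0.02568221 1.31654393] [-0.17557065 -0.06447305  0.00256316]
[ 0.41155278 -0.28437426  0.12352407] [-0.50045085  0.69275563  1.27664038] [-0.10748857 -0.08555614  0.0696797 ]
[ 0.41153138 -0.28436592  0.12350847] [ 0.47810479 -1.25185404  1.1179827 ] [-0.15802147 -0.04989912  0.01484969]
[ 0.41151466 -0.28436051  0.1234721 ] [ 0.17924208 -0.15805196  2.67850988] [-0.15302334 -0.18479401  0.03299533]
```

Contact force is about 2.1 N, which means roughly 3 mm of tip travel. I'll press 1 mm more and hold, then lift.

jog_arm(commands=[[0, 0, 0, -0.002, 0, 0, 0], [0, 0, 0, -0.002, 0, 0, 0], [0, 0, 0, -0.002, 0, 0, 0], [0, 0, 0, -0.002, 0, 0, 0], [0, 0, 0, -0.002, 0, 0, 0]])

```text
time: 10.85
position: [0.4114, -0.2843, 0.1223]
tool_rot: [2.218, 2.224, 0.001]
ft_force: [1.7, -0.5, 2.3]
grip_width: 0.176
grip_force: 40.0
```

jog_arm(commands=[[0, 0, 0, 0, 0, 0, 0], [0, 0, 0, 0.01, 0, 0, 0], [0, 0, 0, 0.04, 0, 0, 0], [0, 0, 0, 0.08, 0, 0, 0], [0, 0, 0, 0.113, 0, 0, 0]])

```text
time: 11.27
position: [0.4096, -0.2838, 0.1788]
tool_rot: [-2.217, -2.222, 0.002]
ft_force: [0.2, 0.3, -1.3]
grip_width: 0.179
grip_force: 40.0
```

```bash
python3 look.py x | grep -v z.059
```

```text
11.5167 [ 0.41007161 -0.28356355  0.17742965] [-2.21671134e+00 -2.22303830e+00  1.10820129e-03] [ 0.7318374  -0.24378682 -1.42070433]
z.0366 [239, 111, 36, 38, 1076] [ 0.4081 -0.2283] r 52.7 ang 153.5
z.0366 [337, 112, 22, 18, 295] [ 0.5036 -0.2188] r 58.5 ang 34.4
z.0366 [221, 142, 9, 6, 47] [ 0.3742 -0.2442] r 81.4 ang 174.7
z.0366 [291, 144, 19, 19, 286] [ 0.4554 -0.2531] r 1.3 ang -87.5
z.0366 [246, 166, 30, 29, 210] [ 0.4127 -0.2834] r 53.1 ang -143.4
z.0366 [363, 184, 7, 6, 31] [ 0.5308 -0.2905] r 84.9 ang -27.1
z.042 [239, 111, 36, 38, 1076] [ 0.4082 -0.2279] r 52.8 ang 153.1
z.042 [337, 112, 22, 18, 295] [ 0.5019 -0.2186] r 57.2 ang 35.5
z.042 [221, 142, 9, 6, 47] [ 0.3749 -0.2436] r 80.8 ang 174.2
z.042 [291, 144, 19, 19, 286] [ 0.4546 -0.2523] r 0.9 ang -147.2
z.042 [246, 166, 30, 29, 210] [ 0.4126 -0.2821] r 52.3 ang -144.6
z.042 [363, 184, 7, 6, 31] [ 0.5287 -0.289 ] r 82.3 ang -26.9
```

Green is done. Now behind the lug again, to push it on to red.

jog_arm(commands=[[0, 0.06, 0.026, 0, 0, 0, 0], [0, 0.12, 0.052, 0, 0, 0, 0], [0, 0.17, 0.074, 0, 0, 0, 0], [0, 0.2, 0.088, 0, 0, 0, 0], [0, 0.204, 0.088, 0, 0, 0, 0]])

```text
time: 11.98
position: [0.5155, -0.2366, 0.1766]
tool_rot: [-2.211, -2.229, 0.002]
ft_force: [0.0, 0.2, -1.0]
grip_width: 0.181
grip_force: 40.0
```

jog_arm(commands=[[0, 0, 0, 0, 0, 0, 0], [0, 0, 0, -0.02, 0, 0, 0], [0, 0, 0, -0.04, 0, 0, 0], [0, 0, 0, -0.058, 0, 0, 0], [0, 0, 0, -0.058, 0, 0, 0]])

```text
time: 12.4
position: [0.5106, -0.2399, 0.1468]
tool_rot: [-2.217, -2.22, 0.003]
ft_force: [-0.4, 0.6, -1.0]
grip_width: 0.178
grip_force: 40.0
```

```bash
python3 -c "
from h import *
for i in range(4): ctrl.get_image('side')
s=ctrl.get_state();print(s['position'],s['ft_force'])"
```

```text
[ 0.51303892 -0.24042863  0.14987585] [ 0.18165709  0.49532406 -1.05500284]
```

jog_arm(commands=[[0, -0.005, 0.01, -0.002, 0, 0, 0], [0, -0.008, 0.02, -0.002, 0, 0, 0], [0, -0.012, 0.029, -0.002, 0, 0, 0], [0, -0.017, 0.038, -0.002, 0, 0, 0], [0, -0.022, 0.047, -0.002, 0, 0, 0]])

```text
time: 13.02
position: [0.5021, -0.2162, 0.1488]
tool_rot: [2.217, 2.224, 0.001]
ft_force: [0.7, -0.5, -0.7]
grip_width: 0.177
grip_force: 40.0
```

jog_arm(commands=[[0, -0.006, 0.008, 0, 0, 0, 0], [0, -0.014, 0.015, 0, 0, 0, 0], [0, -0.021, 0.022, 0, 0, 0, 0], [0, -0.029, 0.027, 0, 0, 0, 0], [0, -0.038, 0.033, 0, 0, 0, 0]])

```text
time: 13.43
position: [0.4828, -0.1999, 0.1487]
tool_rot: [2.218, 2.224, 0.0]
ft_force: [0.3, -0.8, -0.5]
grip_width: 0.181
grip_force: 40.0
```

jog_arm(commands=[[0, -0.009, 0.004, 0, 0, 0, 0], [0, -0.017, 0.007, 0, 0, 0, 0], [0, -0.024, 0.01, 0, 0, 0, 0], [0, -0.029, 0.011, 0, 0, 0, 0], [0, -0.032, 0.012, 0, 0, 0, 0]])

```text
time: 13.85
position: [0.4666, -0.194, 0.1486]
tool_rot: [-2.218, -2.224, -0.0]
ft_force: [1.0, 0.7, -0.7]
grip_width: 0.179
grip_force: 40.0
```

```bash
python3 look.py x | grep -v z.059
```

```text
14.1 [ 0.46693938 -0.19418474  0.14848479] [-2.21821279e+00 -2.22431392e+00  5.66176826e-04] [ 1.61393559  0.31319882 -1.62962244]
z.0366 [239, 179, 19, 21, 279] [ 0.4568 -0.1964] r 55.4 ang 88.4
z.0366 [187, 195, 38, 32, 991] [ 0.4125 -0.2199] r 53.4 ang 143.3
z.042 [239, 179, 19, 21, 279] [ 0.457  -0.1949] r 56.9 ang 88.3
z.042 [187, 195, 38, 32, 991] [ 0.4135 -0.2179] r 53.8 ang 140.9
```

jog_arm(commands=[[0, -0.003, 0, 0, 0, 0, 0], [0, -0.005, 0.001, 0, 0, 0, 0], [0, -0.007, 0.001, 0, 0, 0, 0], [0, -0.007, 0.001, 0, 0, 0, 0], [0, -0.007, 0.001, 0, 0, 0, 0]])

```text
time: 14.57
position: [0.4634, -0.1936, 0.1486]
tool_rot: [-2.218, -2.225, 0.0]
ft_force: [-0.0, 0.8, -0.6]
grip_width: 0.182
grip_force: 40.0
```

jog_arm(commands=[[0, 0.01, 0, 0, 0, 0, 0], [0, 0.012, 0, 0.03, 0, 0, 0], [0, 0.012, 0, 0.06, 0, 0, 0], [0, 0.012, -0.06, 0.06, 0, 0, 0], [0, 0.004, -0.12, 0.06, 0, 0, 0]])

```text
time: 14.98
position: [0.468, -0.2525, 0.1796]
tool_rot: [2.21, 2.23, 0.004]
ft_force: [0.9, -0.6, -2.0]
grip_width: 0.182
grip_force: 40.0
```

jog_arm(commands=[[0, -0.004, -0.04, 0, 0, 0, 0], [0, -0.006, -0.08, 0, 0, 0, 0], [0, -0.008, -0.102, 0, 0, 0, 0], [0, -0.008, -0.102, 0, 0, 0, 0], [0, -0.008, -0.102, 0, 0, 0, 0]])

```text
time: 15.4
position: [0.4615, -0.3048, 0.1784]
tool_rot: [-2.219, -2.223, 0.001]
ft_force: [0.6, 1.0, -1.6]
grip_width: 0.185
grip_force: 40.0
```

Run:
```python
from look import *
c=look("x");tin(c)
o=cv2.resize(c["bgr"][110:260,190:340],(500,500),interpolation=cv2.INTER_CUBIC);cv2.imwrite("pics/w6.png",o)
```

```text
15.65 [ 0.46207752 -0.30337065  0.17852579] [-2.21595713e+00 -2.22645884e+00 -1.01120354e-03] [ 0.1436242   0.91971498 -1.35754345]
z.0366 [241, 66, 20, 21, 315] [ 0.4541 -0.1954] r 56.4 ang 91.3
z.0366 [191, 92, 38, 39, 1146] [ 0.4112 -0.2296] r 49.4 ang 153.3
z.0366 [243, 125, 19, 20, 294] [ 0.4555 -0.2535] r 1.7 ang -82.0
z.0366 [318, 167, 6, 6, 26] [ 0.5313 -0.2912] r 85.7 ang -27.4
z.0366 [238, 168, 31, 28, 213] [ 0.4566 -0.3053] r 53.6 ang -88.6
z.0366 [298, 183, 9, 9, 44] [ 0.5119 -0.3114] r 82.2 ang -46.5
z.0366 [201, 185, 8, 9, 41] [ 0.4019 -0.3144] r 82.3 ang -130.5
z.059 [241, 66, 20, 21, 315] [ 0.4546 -0.1978] r 54.0 ang 90.7
z.059 [191, 92, 38, 39, 1146] [ 0.4149 -0.2295] r 46.2 ang 151.1
z.059 [243, 125, 19, 20, 294] [ 0.456  -0.2516] r 0.7 ang 17.0
z.059 [318, 167, 6, 6, 26] [ 0.5262 -0.2866] r 79.0 ang -26.1
z.059 [238, 168, 31, 28, 213] [ 0.457  -0.2996] r 47.8 ang -88.0
z.059 [298, 183, 9, 9, 44] [ 0.5082 -0.3053] r 75.2 ang -45.3
z.059 [201, 185, 8, 9, 41] [ 0.4063 -0.308 ] r 74.6 ang -131.1
z.042 [241, 66, 20, 21, 315] [ 0.4542 -0.196 ] r 55.8 ang 91.1
z.042 [191, 92, 38, 39, 1146] [ 0.4121 -0.2296] r 48.6 ang 152.8
z.042 [243, 125, 19, 20, 294] [ 0.4556 -0.253 ] r 1.3 ang -74.1
z.042 [318, 167, 6, 6, 26] [ 0.5301 -0.2901] r 84.0 ang -27.1
z.042 [238, 168, 31, 28, 213] [ 0.4567 -0.304 ] r 52.2 ang -88.4
z.042 [298, 183, 9, 9, 44] [ 0.511 -0.31 ] r 80.5 ang -46.2
z.042 [201, 185, 8, 9, 41] [ 0.4029 -0.3128] r 80.4 ang -130.6
green [ 197  140   36   36 1019] [214.7 157.7] [35.4 36.2] [ 0.4121 -0.2815]
blue [273  89  32  37 761] [287.3 109.4] [25.5 39.9] [ 0.4941 -0.2275]
red [238 159  36  34 309] [255.4 177. ] [34.9 35.8] [ 0.4592 -0.3041]
```

View pics/w6.png

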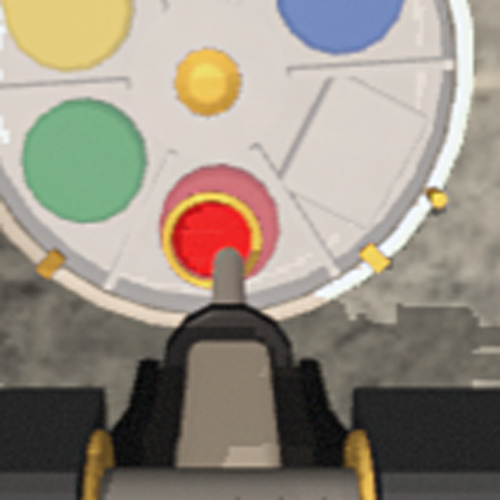

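The opening (centre 211,238) is over red, about 2.5 mm off centre, which is fine. The tip (229,255) sits a bit to the right, so I'll shift 5 mm and press.

jog_arm(commands=[[0, -0.01, -0.003, 0, 0, 0, 0], [0, -0.01, -0.003, -0.03, 0, 0, 0], [0, -0.01, -0.003, -0.06, 0, 0, 0], [0, -0.01, -0.003, -0.085, 0, 0, 0], [0, -0.01, -0.003, -0.097, 0, 0, 0]])

```text
time: 16.12
position: [0.4555, -0.3054, 0.1284]
tool_rot: [-2.217, -2.223, 0.001]
ft_force: [-1.0, 0.7, -0.9]
grip_width: 0.183
grip_force: 40.0
```

jog_arm(commands=[[0, 0, 0, -0.004, 0, 0, 0], [0, 0, 0, -0.008, 0, 0, 0], [0, 0, 0, -0.011, 0, 0, 0], [0, 0, 0, -0.014, 0, 0, 0], [0, 0, 0, -0.016, 0, 0, 0]])

```text
time: 16.53
position: [0.4567, -0.3063, 0.1226]
tool_rot: [2.218, 2.224, 0.0]
ft_force: [-1.8, -0.3, 2.4]
grip_width: 0.179
grip_force: 40.0
```

Run:
```python
from h import *
for i in range(8):
  ctrl.get_image("side");s=ctrl.get_state();print(s["position"],s["ft_force"],s["torque"])
```

```text
[ 0.45668682 -0.30631727  0.1224016 ] [-0.49031676 -0.48833143  2.92315568] [ 0.04496865  0.40196652 -0.04808474]
[ 0.45672767 -0.30630928  0.12247811] [-0.58161203  1.74731431  1.84707423] [ 0.12045517  0.42670864 -0.01786847]
[ 0.45670504 -0.30633764  0.12249326] [-1.47195601  0.20796061  1.86867766] [ 0.12074368  0.49047113 -0.00164415]
[ 0.45669653 -0.30634111  0.12248799] [-1.24651017  0.6114169   2.11744408] [ 0.09492699  0.43370847 -0.00946145]
[ 0.45668665 -0.30630971  0.12240975] [-0.62053439  0.23581043  2.10527399] [0.07296767 0.42990442 0.0233284 ]
[ 0.45667747 -0.30629467  0.12236214] [-1.88846952  0.34491697  2.15132943] [0.10739075 0.43234516 0.02683206]
[ 0.45667842 -0.30631519  0.12233427] [-1.17823053  0.94615767  2.0599451 ] [0.08423407 0.38941756 0.04827441]
[ 0.45671655 -0.30625094  0.12230303] [-0.37078754  0.01726193  2.47471439] [0.03211256 0.39245772 0.03897121]
```

Pressed with about 3 N (around 4.5 mm) for more than 0.4 s. Lifting to check the opening.

jog_arm(commands=[[0, 0, 0, 0, 0, 0, 0], [0, 0, 0, 0.01, 0, 0, 0], [0, 0, 0, 0.04, 0, 0, 0], [0, 0, 0, 0.08, 0, 0, 0], [0, 0, 0, 0.115, 0, 0, 0]])

```text
time: 17.35
position: [0.4565, -0.3062, 0.1803]
tool_rot: [2.218, 2.224, -0.0]
ft_force: [0.6, -0.2, -0.5]
grip_width: 0.183
grip_force: 40.0
```

jog_arm(commands=[[0, 0, 0.02, 0.08, 0, 0, 0], [0, 0, 0.04, 0.16, 0, 0, 0], [0, 0, 0.06, 0.24, 0, 0, 0], [0, 0, 0.09, 0.32, 0, 0, 0], [0, 0, 0.1, 0.4, 0, 0, 0]])

```text
time: 17.77
position: [0.4564, -0.2542, 0.3815]
tool_rot: [-2.216, -2.226, -0.003]
ft_force: [1.0, -0.9, -1.3]
grip_width: 0.184
grip_force: 40.0
```

Run:
```python
from look import *
c=look("x");tin(c);print(c["s"]["joint_positions"].round(2))
cv2.imwrite("pics/w7.png",cv2.resize(c["bgr"][60:260,150:350],(500,500),interpolation=cv2.INTER_CUBIC))
```

```text
18.0167 [ 0.45637346 -0.25623492  0.37895851] [-2.21836847e+00 -2.22415822e+00  1.63424417e-04] [-0.61819226 -0.17815894 -1.41962102]
z.0366 [251, 113, 12, 11, 103] [ 0.4535 -0.1951] r 56.7 ang 91.8
z.0366 [221, 126, 22, 23, 383] [ 0.4091 -0.228 ] r 52.0 ang 152.7
z.0366 [252, 146, 11, 11, 97] [ 0.4545 -0.2528] r 1.2 ang -128.8
z.0366 [249, 171, 19, 16, 87] [ 0.4565 -0.3038] r 52.0 ang -88.7
z.0366 [298, 171, 3, 3, 8] [ 0.5321 -0.2912] r 86.3 ang -27.2
z.0366 [286, 180, 5, 5, 13] [ 0.5124 -0.3103] r 81.8 ang -45.7
z.0366 [226, 182, 6, 5, 16] [ 0.4015 -0.3146] r 82.7 ang -130.6
z.059 [251, 113, 12, 11, 103] [ 0.4537 -0.1944] r 57.4 ang 91.6
z.059 [221, 126, 22, 23, 383] [ 0.4112 -0.2259] r 51.2 ang 149.6
z.059 [252, 146, 11, 11, 97] [ 0.4546 -0.2495] r 2.4 ang 106.9
z.059 [249, 171, 19, 16, 87] [ 0.4565 -0.2983] r 46.6 ang -88.5
z.059 [298, 171, 3, 3, 8] [ 0.5287 -0.2863] r 81.1 ang -25.2
z.059 [286, 180, 5, 5, 13] [ 0.5099 -0.3046] r 76.0 ang -44.0
z.059 [226, 182, 6, 5, 16] [ 0.4039 -0.3086] r 76.6 ang -132.1
z.042 [251, 113, 12, 11, 103] [ 0.4536 -0.1949] r 56.9 ang 91.7
z.042 [221, 126, 22, 23, 383] [ 0.4096 -0.2275] r 51.8 ang 152.0
z.042 [252, 146, 11, 11, 97] [ 0.4546 -0.252 ] r 0.8 ang -166.5
z.042 [249, 171, 19, 16, 87] [ 0.4565 -0.3025] r 50.7 ang -88.6
z.042 [298, 171, 3, 3, 8] [ 0.5312 -0.2901] r 85.0 ang -26.7
z.042 [286, 180, 5, 5, 13] [ 0.5118 -0.309 ] r 80.4 ang -45.3
z.042 [226, 182, 6, 5, 16] [ 0.4021 -0.3131] r 81.2 ang -131.0
green [224 154  21  22 359] [234.3 164.7] [20.8 21.5] [ 0.4117 -0.2812]
blue [270 122  23  24 407] [281.2 133.5] [22.1 22.9] [ 0.4987 -0.2229]
red [249 166  22  20 103] [259.4 176.5] [21.  21.5] [ 0.4592 -0.3038]
[-0.34 -0.    0.81  1.51  0.    1.63  0.47]
```

View pics/w7.png

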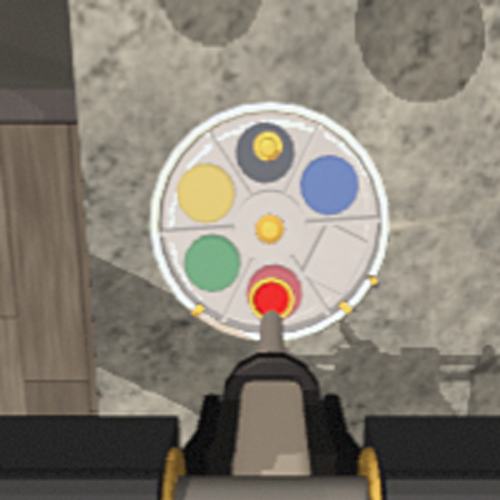

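The opening is still centred on red, about 3 mm off. Returning the pen to the stand over the same high path.

jog_arm(commands=[[0, 0, 0.05, 0, 0, 0, 0.17], [0, 0, 0.11, 0, 0, 0, 0.34], [0, 0, 0.17, 0, 0, 0, 0.51], [0, 0, 0.23, 0, 0, 0, 0.68], [0, 0, 0.29, 0, 0, 0, 0.85]])

```text
time: 18.48
position: [0.4556, -0.1101, 0.3777]
tool_rot: [-1.667, -2.66, 0.003]
ft_force: [0.2, 0.4, -0.8]
grip_width: 0.179
grip_force: 40.0
```

jog_arm(commands=[[0, 0, 0.06, 0, 0, 0, 0.17], [0, 0, 0.12, 0, 0, 0, 0.34], [0, 0, 0.18, 0, 0, 0, 0.51], [0, 0, 0.24, 0, 0, 0, 0.68], [0, 0, 0.29, 0, 0, 0, 0.85]])

```text
time: 18.9
position: [0.4556, 0.0358, 0.3775]
tool_rot: [-1.036, -2.963, 0.002]
ft_force: [-0.4, 0.4, -0.6]
grip_width: 0.182
grip_force: 40.0
```

jog_arm(commands=[[0, 0, 0.06, 0, 0, 0, 0.17], [0, 0.002, 0.12, 0, 0, 0, 0.34], [0, 0.004, 0.18, 0, 0, 0, 0.51], [0, 0.004, 0.22, 0, 0, 0, 0.68], [0, 0.004, 0.24, 0, 0, 0, 0.85]])

```text
time: 19.32
position: [0.4574, 0.1571, 0.3769]
tool_rot: [-0.351, -3.118, 0.003]
ft_force: [0.1, -0.3, -1.3]
grip_width: 0.182
grip_force: 40.0
```

```bash
cat > st.py <<'E'
from h import *
for i in range(5): ctrl.get_image('side')
c=grab("wrist");s=c["s"];print(s['time'],s['position'],s['tool_rot'],s['ft_force'])
y=R.from_rotvec(s["tool_rot"]).as_matrix()[:,1];print("y",np.degrees(np.arctan2(y[1],y[0])))
q=proj(c,[[.457,.153,.097]])[0];print(q);x,y=[int(max(v,0)) for v in q-50]
o=np.zeros((500,800,3),np.uint8);o[:,:500]=cv2.resize(c["bgr"][y:y+100,x:x+100],(500,500),interpolation=cv2.INTER_CUBIC);print(x,y)
d=grab("scene");o[:300,500:]=cv2.resize(d["bgr"][150:250,100:200],(300,300),interpolation=cv2.INTER_CUBIC)
np.save("ws.npy",c,allow_pickle=True);cv2.imwrite("pics/st.png",o)
E
python3 st.py
```

```text
19.5667 [0.45862914 0.15217312 0.37865911] [-3.71622300e-01 -3.11840078e+00  2.30379753e-03] [ 0.14109087  0.93600457 -1.13199978]
y 76.40817639364705
[258.60379952 157.39737967]
208 107
```

View pics/st.png

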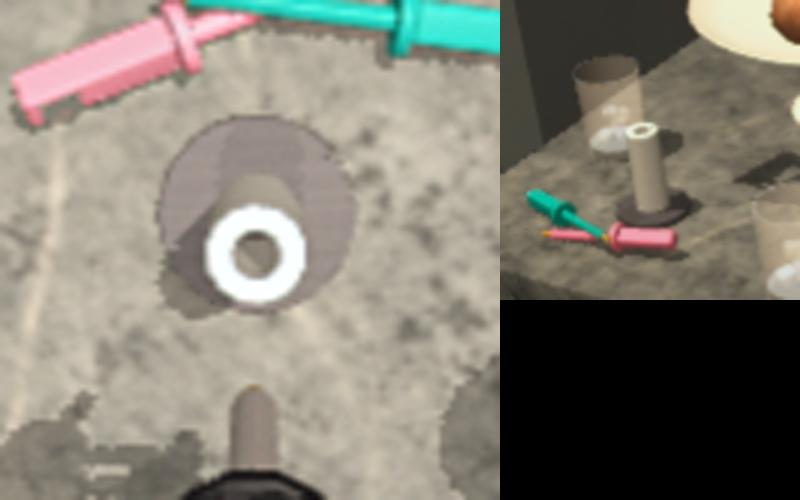

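The stand's rim centre is at crop (255,254), so (0.457,0.153) holds. The pen tip is at (255,388). The two decoy pens now lie on the counter: they had been balanced on their points and are neither bystanders nor in the way.

Run:
```python
from h import *
c=np.load("ws.npy",allow_pickle=True).item()
f=c["f"];g=(f.min(2)>190).astype(np.uint8);M=np.zeros_like(g);M[140:172,240:278]=g[140:172,240:278]
_,l,st,ce=cv2.connectedComponentsWithStats(M);k=1+st[1:,4].argmax();e=cv2.fitEllipse(cv2.convexHull(np.argwhere(l==k)[:,::-1].astype(np.int32)));print(e)
print("rim",plane(c,[e[0]],.097),"size",e[1][0]*np.linalg.norm(plane(c,[[258,157]],.097)-plane(c,[[259,157]],.097)))
p=c["s"]["position"];print("tip px",proj(c,[p-[0,0,.1068]]),proj(c,[p-[0,0,.0968]]))
```

```text
((258.8390808105469, 157.324951171875), (19.222856521606445, 19.588069915771484), 103.8845443725586)
rim [[0.4569747  0.15339288 0.097     ]] size 0.030715424808167396
tip px [[258.16297438 188.03509351]] [[258.1462142  190.83937265]]
```

jog_arm(commands=[[0, -0.003, 0.002, -0.07, 0, 0, 0], [0, -0.003, 0.002, -0.14, 0, 0, 0], [0, -0.003, 0.002, -0.21, 0, 0, 0], [0, -0.003, 0.002, -0.28, 0, 0, 0], [0, -0.003, 0.002, -0.31, 0, 0, 0]])

```text
time: 20.08
position: [0.4548, 0.1527, 0.2201]
tool_rot: [-0.369, -3.115, 0.005]
ft_force: [-1.0, -0.7, -1.4]
grip_width: 0.18
grip_force: 40.0
```

jog_arm(commands=[[0, 0, 0, 0, 0, 0, 0], [0, 0, 0, 0, 0, 0, 0], [0, 0, 0, 0, 0, 0, 0], [0, 0, 0, 0, 0, 0, 0], [0, 0, 0, 0, 0, 0, 0]])

```text
time: 20.5
position: [0.4581, 0.1552, 0.2263]
tool_rot: [0.365, 3.118, 0.003]
ft_force: [1.2, -0.5, -0.6]
grip_width: 0.186
grip_force: 40.0
```

```bash
python3 -c "
from h import *
s=ctrl.get_state();print(s['time'],s['position'],s['tool_rot'],s['ft_force'])"
```

```text
20.5 [0.45806123 0.15515293 0.22633858] [3.65155961e-01 3.11773113e+00 3.05656259e-03] [ 1.15376828 -0.45057346 -0.59760721]
```

jog_arm(commands=[[0, -0.002, -0.004, 0, 0, 0, 0], [0, -0.002, -0.004, -0.015, 0, 0, 0], [0, -0.002, -0.004, -0.03, 0, 0, 0], [0, -0.002, -0.004, -0.045, 0, 0, 0], [0, -0.002, -0.004, -0.06, 0, 0, 0]])

```text
time: 20.92
position: [0.4557, 0.1527, 0.1934]
tool_rot: [-0.365, -3.12, 0.001]
ft_force: [-0.0, -0.2, -0.1]
grip_width: 0.184
grip_force: 40.0
```

jog_arm(commands=[[0, 0, 0, -0.015, 0, 0, 0], [0, 0, 0, -0.03, 0, 0, 0], [0, 0, 0, -0.045, 0, 0, 0], [0, 0, 0, -0.06, 0, 0, 0], [0, 0, 0, -0.07, 0, 0, 0]])

```text
time: 21.33
position: [0.4556, 0.1527, 0.1584]
tool_rot: [-0.365, -3.119, 0.001]
ft_force: [0.4, -0.7, -1.7]
grip_width: 0.181
grip_force: 40.0
```

```bash
python3 -c "
from h import *
for i in range(4): ctrl.get_image('side')
s=ctrl.get_state();print(s['time'],s['position'],s['tool_rot'],s['ft_force'],s['torque'])"
```

```text
21.5333 [0.45612572 0.15282359 0.15963982] [3.65068432e-01 3.12030707e+00 1.99997357e-05] [-0.30154802 -0.62441209 -0.92822288] [ 0.03889444 -0.04219113 -0.00884176]
```

The tip is inside the bore with no side force. Lowering the collar to the rim.

jog_arm(commands=[[0, 0, 0, -0.02, 0, 0, 0], [0, 0, 0, -0.04, 0, 0, 0], [0, 0, 0, -0.06, 0, 0, 0], [0, 0, 0, -0.072, 0, 0, 0], [0, 0, 0, -0.078, 0, 0, 0]])

```text
time: 21.95
position: [0.4554, 0.1524, 0.119]
tool_rot: [-0.365, -3.119, 0.002]
ft_force: [-0.5, -0.5, -0.4]
grip_width: 0.183
grip_force: 40.0
```

```bash
python3 -c "
from h import *
for i in range(4): ctrl.get_image('side')
s=ctrl.get_state();print(s['time'],s['position'],s['tool_rot'],s['ft_force'],s['torque'])"
```

```text
22.15 [0.45608179 0.1528699  0.12062087] [-3.64941736e-01 -3.12026075e+00 -1.28329160e-05] [ 0.24694971  0.16586452 -1.62220926] [ 0.00753743  0.00785887 -0.02478379]
```

jog_arm(commands=[[0, 0, 0, -0.002, 0, 0, 0], [0, 0, 0, -0.004, 0, 0, 0], [0, 0, 0, -0.004, 0, 0, 0], [0, 0, 0, -0.004, 0, 0, 0], [0, 0, 0, -0.004, 0, 0, 0]])

```text
time: 22.57
position: [0.4563, 0.153, 0.1189]
tool_rot: [0.365, 3.12, 0.001]
ft_force: [-0.4, -0.6, -0.1]
grip_width: 0.179
grip_force: 40.0
```

jog_arm(commands=[[0.2, 0, 0, 0, 0, 0, 0], [0.25, 0, 0, 0, 0, 0, 0], [0.35, 0, 0, 0, 0, 0, 0], [0.45, 0, 0, 0, 0, 0, 0], [0.5, 0, 0, 0, 0, 0, 0]])

```text
time: 22.98
position: [0.456, 0.1528, 0.1186]
tool_rot: [-0.365, -3.12, -0.0]
ft_force: [-0.2, -0.5, 0.0]
grip_width: 0.391
grip_force: 0.0
```

jog_arm(commands=[[0.5, 0, 0, 0, 0, 0, 0], [0.5, 0, 0, 0.02, 0, 0, 0], [0.5, 0, 0, 0.06, 0, 0, 0], [0.5, 0, 0, 0.11, 0, 0, 0], [0.5, 0, 0, 0.18, 0, 0, 0]])

```text
time: 23.4
position: [0.4546, 0.1521, 0.2083]
tool_rot: [-0.365, -3.117, 0.004]
ft_force: [0.5, 0.5, 0.0]
grip_width: 0.497
grip_force: 0.0
```

jog_arm(commands=[[0.5, 0, 0, 0.08, 0, 0, 0], [0.5, 0, 0, 0.16, 0, 0, 0], [0.5, 0, 0, 0.24, 0, 0, 0], [0.5, 0, 0, 0.24, 0, 0, 0], [0.5, 0, 0, 0.24, 0, 0, 0]])

```text
time: 23.82
position: [0.4573, 0.1532, 0.332]
tool_rot: [0.365, 3.115, 0.006]
ft_force: [0.0, -0.1, -0.7]
grip_width: 0.5
grip_force: 0.0
```

```bash
python3 st.py; sed -n 2,99p pen.py > p2.py; sed -i '1i from h import *' p2.py; python3 p2.py
```

```text
24.0667 [0.45534487 0.15256    0.32715726] [-3.64632292e-01 -3.11814944e+00  2.44664895e-03] [ 0.18405023  0.16865408 -0.71463984]
y 76.66050179903078
[258.90585019 165.81637544]
208 115
[0.45554813 0.1526585  0.32743706]
[258 177]
[253 161  17  20 159] [260.17610063 172.80503145]
ctr [[0.45062854 0.15720893 0.164     ]] sizes [0.01882048 0.02301866 0.01918558] ang 76.71858174028254
tool y ang 76.66142107789115
```

View pics/st.png

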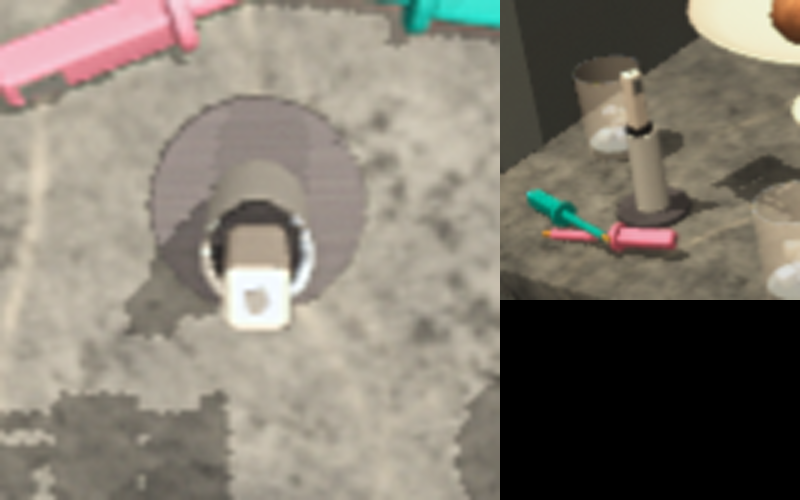

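The pen stands upright with its collar on the rim, at crop (258,290). The gripper is clear. Handing in.

```bash
python3 -c "
from bench import ctrl
print(ctrl.close_job())"
```

```text
the job is handed in; nothing more can be done
None
```

I pressed the green cake and then the red one with the pen, put the pen back upright in its stand with its collar on the rim, left the opening about 3 mm off centre over red, and handed the job in at 24 s; no verdict came back, and the pink and turquoise look-alike pens, balanced on their points at the start, fell over along the way.

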